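# Gauge the plate gap of a measuring cell with a wedge blade

## Task

Take the orange-handled wedge gauge out of its stand and, keeping it upright with its blade parallel to the plates, slide the blade down from above into the gap between the two steel plates of the measuring cell until it drags snugly on both of them. Do not force the plates apart or disturb the glassware, and finish still gripping the gauge and holding the blade snug at that depth.

Things in the scene. Friction and masses are not known exactly. Their poses are not given: they have to be found in the camera images.
- gauge_grip (a point): Centre of the wedge gauge's upright orange handle, 30 (x) x 16 (y) x 60 mm tall; take it across its 16 mm (along y). The gauge weighs 50 to 100 g. z up. A steel blade hangs straight down from the middle of the handle's underside, which is 30 mm below this point. At the start the handle rests on the stand's top with the blade in its slot.
- blade_tip (a point): Middle of the lower end of the gauge's blade, 115 mm below the handle's centre; axes as the handle's when unbent. The blade is 85 mm long, 12 mm wide (x) and tapers evenly from 7.2 mm thick (y) at the handle to 1.5 mm at the tip: 1 mm per 15 mm. It flexes a little about x at the handle (0.6 N m/rad), so a few mm of sideways error give only a light side force.
- stand: Grey plastic stand, fixed, 80 (x) x 70 (y) x 100 mm tall, open at its y sides, with a slot of 17 (x) x 10 mm (y) through the middle of its 10 mm top board. Origin at the centre of its underside; z up. To come out, the blade must rise 85 mm.
- mouth (a point): Middle of the measuring cell's gap if it were closed to its least, 2 mm; at the throat, 100 mm above the table. x along the gap (parallel to the plates), y across it, z up. The gap opens upward: from the throat, lips rise 10 mm and flare 6 mm to each side; below, the plates are parallel for 14 mm, then cut back, with free depth to 84 mm below the throat.
- cell: The fixed measuring cell: white base 90 (x) x 130 (y) x 16 mm carrying two upright steel plates 50 mm long (x). Origin at the centre of its underside, 100 mm below the mouth. The gap varies from run to run, 2.8 to 5 mm, so the blade is snug with its tip about 20 to 53 mm below the throat; feel for it: pushing down meets 3 to 10 N when snug, growing over several mm. Over 15 N is forcing it.
- jaw_edge (a point): On the movable plate (blue bracket): middle of its face's edge at the throat, so the gap is 1 mm plus this point's y in the mouth's axes.
- gauge: The whole wedge gauge; origin at the middle of the handle's underside, 30 mm below the handle's centre; z up.
- fixed_plate: The cell's fixed plate, on a grey bracket; its face lies 1 mm to -y of the mouth point. Origin and axes are those of the cell.
- jaw: The cell's movable plate, on a blue bracket; at the start its face lies 1.8 to 4 mm to +y of the mouth point. Its axes are those of the cell. It slides along y with stiff friction: it gives way when pressed with about 18 N and stays where it was pushed.
- beaker: Bystander: small open glass beaker, 68 mm across, 75 mm tall; origin at the centre of its underside.
- jar: Bystander: amber sample jar with white cap, 56 mm across, 60 mm tall; origin at the centre of its underside.
- dish: Bystander: flat clear dish, 84 mm across, 18 mm tall; origin at the centre of its underside.

How it is judged:
By the outcome, as a careful person would: the job done as asked, in the order asked, and still so for the second after the job is handed in, while the arm keeps its last pose, push and grip.
It also fails if it takes over 38 s, if anything falls off the work surface, if the arm or the gripper's body presses on something with over 40 N, if the wrist force passes 120 N, or if a joint passes its speed limit or range.

## Robot

A 6-joint arm with a two-finger parallel gripper is mounted at the origin on the work surface. World frame = base frame: x ahead of the robot, y to its left, z up, the work surface at z = 0. Lengths are in m, angles in rad, forces in N, time in s.
With the tool pointing down it reaches from about 0.325 to 0.875 m from the base axis. Payload 4.4 kg.
Tool frame: the origin (TCP) lies at the very end of the fingers, on their centre line; the grasp point (between the pads) lies 19 mm behind it; z points along the fingers, y is the direction in which the jaws open and shut (so a half turn about z gives the same grasp; the last joint's range is limited). The gripper opens to 85 mm and grips with 20 to 120 N. Pads are 22 mm wide; open, the fingers measure 114 mm over their backs; the gripper's body (76 mm by 85 mm) begins 54 mm behind the grasp point. The pads swing forward as they close: fully open they stand 13 mm farther back than shut.
Start: joints at [-1.313, 0.207, 1.542, -0, 1.393, -0.15], TCP at [0.228, -0.528, 0.231] pointing down, gripper open.
Joint ranges: [-2.73, 2.73], [-0.86, 2.22], [0.23, 2.46], [-1.11, 4.25], [0.08, 2.63], [-2.82, 2.82]. Speed limits (rad/s): [2.79, 2.79, 3.14, 3.14, 3.14, 3.14].

## Interface

Orientations are given as a unit quaternion [x, y, z, w].
In Python, from station import env gives the robot as it stands.
- The arm moves only by the shell command python3 -m crank 'ROWS' [FORCE]. ROWS is JSON, a list of rows, each an object of numbers: "dx", "dy", "dz": the shift along the tool's x, y, z in m; "rx", "ry", "rz": the turn, a rotation vector about the tool's x, y, z in rad; "fingers": the opening in per cent of the stroke, from 0 (shut) to 100 (fully open). In form: [{"dx": .., "dy": .., "dz": .., "rx": .., "ry": .., "rz": .., "fingers": ..}, ...]. A call has 1 to 10 rows; each row shifts and turns the commanded pose from where the row before left it, along the tool's axes as they then stand; what a row does not reach is not made up. A row lasts 1/10 s, in which the tool goes at most 50 mm and 8.59 degrees, less where a joint would pass 70% of its speed; a pose out of reach is approached as far as the arm can. A call with a gripper value outside its range is refused whole. The fingers move at their own pace and stop on an object; FORCE is the grip in N (left out, the last holds). Time passes only in rows, so rows that do not move let the fingers close. It gives the time, the measured TCP pose, the force and the opening at its end, in the units of the state.
- env.get_state(): the state, without advancing time (a new reading comes with each control period).
- env.grab_frame(name): name is "side" or "top"; returns a dict with "pixels" (400x640x3 uint8, red, green, blue), "z_map" (400x640 float32, m along the optical axis (not along the pixel's ray), 0 where there is no reading), "fovy" (degrees; the focal length in pixels is half the picture's height over the tangent of half this angle, whatever the lens; pixels are square), "cx", "cy" (the principal point, pixels), "pose" (4x4, takes a point from camera to world coordinates). Camera axes: x right, y down, z forward; pixel columns grow to the right and rows downward; lengths in m; the calibration is good to about 2 mm. A picture is of the moment at which its call begins.
- env.job_done(): hands the job in, once; it reports no verdict.
The state is a dict: "time_s": time; "joints": joint angles; "joint_vel": joint speeds; "effort": joint torques, N m; "tool_pos": TCP position; "tool_rot": TCP orientation; "contact_force": force on the tool from outside, world axes, zero at the start; "wrist_torque": the same for the moment, N m; "finger_gap": finger opening in m.
Only numpy, scipy, OpenCV 4.12 (cv2) and the standard library are available. Lean on these libraries where they do the work, as an engineer would, in place of code of your own. Each camera call takes 0.05 s, during which the arm holds its last target.

## Working session

There is one attempt and no reset: what is moved stays moved. The work goes in short steps, Python scripts to look and compute and a shell command to move; the robot and the scene stay as the last step left them, time stands still between calls to the robot, and variables do not carry over. Pictures are saved under pics/ and viewed, and the job is handed in when it is done.

```bash
ls; mkdir -p pics
python3 - <<'E'
from station import env
import cv2,numpy as np
s=env.get_state();print({k:np.round(v,4) for k,v in s.items()})
for n in("side","top"):
    f=env.grab_frame(n);cv2.imwrite(f"pics/{n}0.png",f["pixels"][...,::-1]);np.savez(f"{n}0.npz",**f);print(n,f["fovy"],f["cx"],f["cy"],np.round(f["pose"],4))
E
```

```text
pics
{'time_s': np.float64(0.0), 'joints': array([-1.3135,  0.2074,  1.543 , -0.    ,  1.3935, -0.1505]), 'joint_vel': array([-0.0018,  0.001 ,  0.0001,  0.0001,  0.0002, -0.0006]), 'effort': array([ 1.00000e-04, -3.83036e+01, -2.91598e+01, -2.00000e-04,
        1.06000e-02, -0.00000e+00]), 'tool_pos': array([ 0.2278, -0.5271,  0.2301]), 'tool_rot': array([ 9.793e-01,  2.025e-01, -1.000e-04, -1.200e-03]), 'contact_force': array([-0.4087, -0.5713, -0.251 ]), 'wrist_torque': array([ 0.0231,  0.0254, -0.0051]), 'finger_gap': np.float64(0.0852)}
side 49.82985654546064 315.8873744679689 199.0165041762629 [[ 0.9662 -0.1458  0.2126  0.4064]
 [-0.2577 -0.519   0.815  -0.6603]
 [-0.0085 -0.8422 -0.5391  0.5823]
 [ 0.      0.      0.      1.    ]]
top 44.65842941262292 309.2651436671416 198.86236729999376 [[ 0.0113 -0.9936  0.1123  0.484 ]
 [-0.9999 -0.01    0.0126  0.0916]
 [-0.0114 -0.1124 -0.9936  1.3114]
 [ 0.      0.      0.      1.    ]]
```

View pics/side0.png

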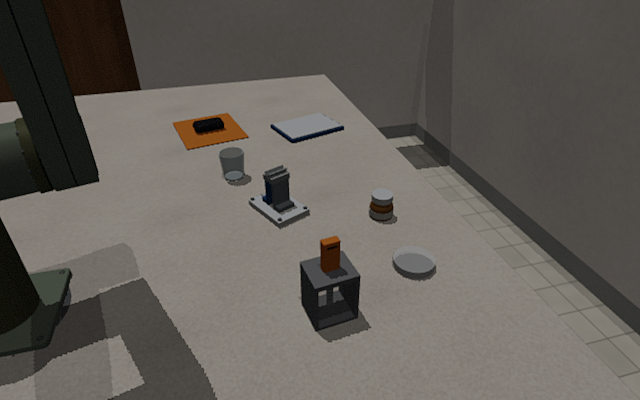

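View pics/top0.png

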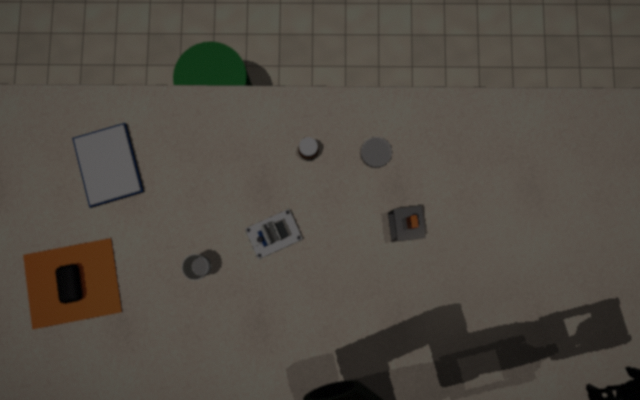

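Side view: the orange handle is at about (330,255) on its stand, and the cell is at (279,200) with the blue bracket on its left. In the top view the handle is at (413,222), the cell at (274,233), the beaker at (200,265), the jar at (308,148) and the dish at (376,152). I'll enlarge these next.

```bash
cat > h.py <<'E'
import numpy as np,cv2
def load(n):
    f=dict(np.load(n));return f
def foc(f): return 200/np.tan(np.radians(float(f["fovy"]))/2)
def pts(f):
    F=foc(f);v,u=np.mgrid[0:400,0:640];z=f["z_map"]
    c=np.stack([(u-f["cx"])/F*z,(v-f["cy"])/F*z,z],-1)
    return c@f["pose"][:3,:3].T+f["pose"][:3,3]
def ray(f,u,v,zp):
    F=foc(f);d=f["pose"][:3,:3]@np.array([(u-f["cx"])/F,(v-f["cy"])/F,1]);o=f["pose"][:3,3]
    return o+d*(zp-o[2])/d[2]
def proj(f,p):
    c=(np.asarray(p)-f["pose"][:3,3])@f["pose"][:3,:3];F=foc(f)
    return c[...,0]/c[...,2]*F+f["cx"],c[...,1]/c[...,2]*F+f["cy"]
E
python3 - <<'E'
from h import *
def crop(n,x0,x1,y0,y1,s):
    f=load(n+"0.npz");im=f["pixels"][y0:y1,x0:x1,::-1].astype(float)*1.6
    return cv2.resize(np.clip(im,0,255).astype(np.uint8),None,fx=s,fy=s,interpolation=cv2.INTER_NEAREST)
a=crop("top",235,315,195,270,5);b=crop("top",375,440,195,270,5)
cv2.imwrite("pics/topc.png",np.hstack([a,b]))
a=crop("side",240,320,155,235,5);b=crop("side",290,370,230,330,4)
cv2.imwrite("pics/sidec.png",np.hstack([a,b]))
for n in("top","side"):
    f=load(n+"0.npz");P=pts(f);im=f["pixels"].astype(int)
    print(n,"table z",np.median(P[300:330,150:200,2]) if n=="top" else np.median(P[330:380,400:500,2]))
    R,G,B=im[...,0],im[...,1],im[...,2]
    m=(R>1.8*G)&(R>2.0*B)&(P[...,2]>.09)&(P[...,2]<.2)
    q=P[m];print("orange",m.sum(),q.min(0),q.max(0),np.median(q,0))
    top=q[q[:,2]>np.percentile(q[:,2],95)-.006];r=cv2.minAreaRect((top[:,:2]*1000).astype(np.float32));print("top face",len(top),r,top[:,2].mean())
    if n=="top": c=(slice(195,270),slice(235,315))
    else: c=(slice(155,235),slice(240,320))
    q=P[c].reshape(-1,3);
    for lo,hi in((.008,.03),(.085,.125)):
        k=q[(q[:,2]>lo)&(q[:,2]<hi)];print(lo,len(k),k.mean(0),cv2.minAreaRect((k[:,:2]*1000).astype(np.float32)))
f=load("top0.npz");P=pts(f)
np.set_printoptions(linewidth=250)
print(np.round(P[218:252,248:300,2]*1000).astype(int)[::1])
E
```

```text
top table z 0.000531004352264608
orange 53 [ 0.54978068 -0.14627282  0.11449088] [ 0.57603505 -0.13279897  0.16581787] [ 0.56855225 -0.13530774  0.15466218]
top face 22 ((563.0020751953125, -140.6607208251953), (24.48246955871582, 12.486722946166992), 11.209518432617188) 0.16159852088831758
0.008 1279 [0.53679913 0.1998384  0.01765409] ((537.223388671875, 208.1022186279297), (164.9019012451172, 154.1859588623047), 87.94999694824219)
0.085 277 [0.53722363 0.20245017 0.10351574] ((537.3737182617188, 203.00692749023438), (50.30083084106445, 35.96396255493164), 24.901317596435547)
side table z -0.0011795311334321656
orange 990 [-0.19169576 -0.15376506  0.09006279] [0.58019108 1.94474477 0.1998718 ] [ 0.54893216 -0.14556769  0.13810119]
top face 84 ((16.78864097595215, 1680.174560546875), (476.9932861328125, 201.37571716308594), 60.219268798828125) 0.19258985269664639
0.008 992 [0.53198332 0.1856442  0.01607597] ((507.48089599609375, 260.4931640625), (91.09003448486328, 264.7313537597656), 25.276063919067383)
0.085 331 [0.53500021 0.19562281 0.09833812] ((535.9896240234375, 200.85720825195312), (51.18585205078125, 37.911895751953125), 19.472286224365234)
[[ 2 -3  2 ...  1 -4  3]
 [ 4  0 -2 ... -1  4 -6]
 [-1  2 -5 ... -1 -1 -1]
 ...
 [ 0  2  3 ... -3  0  2]
 [ 1  0  1 ...  7  0 -1]
 [-2  4  0 ...  1  1  2]]
```

```bash
sleep 1
```

```text
(no output)
```

View pics/topc.png

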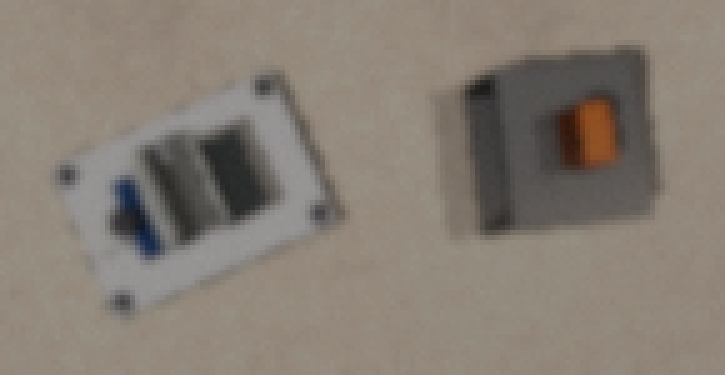

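View pics/sidec.png

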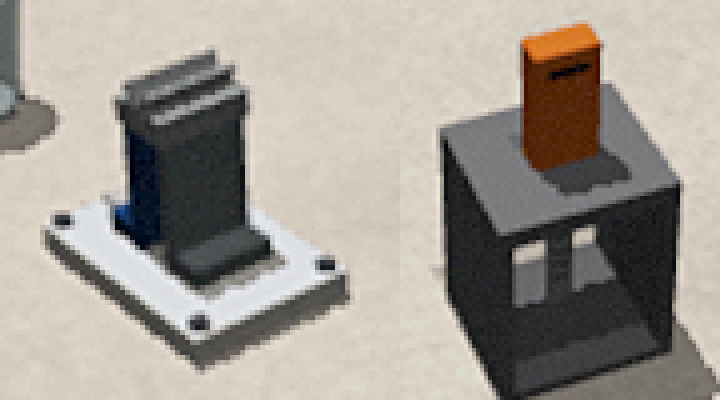

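The crops show the blue (movable) bracket towards world +y. The cell is yawed about +25° and the stand and handle about +5 to 10°. Next I'll measure them precisely using masks with rays cast onto the known planes.

```bash
cat > m.py <<'E'
from h import *
def rect(f,m,z,lab,c0):
    n,l,st,ce=cv2.connectedComponentsWithStats(m.astype(np.uint8),connectivity=8)
    i=1+np.argmax(st[1:,4]);m=l==i
    cs,_=cv2.findContours(m.astype(np.uint8),cv2.RETR_EXTERNAL,cv2.CHAIN_APPROX_NONE)
    c=cs[0][:,0]
    w=np.array([ray(f,u,v,z)[:2] for u,v in c])*1000
    r=cv2.minAreaRect(w.astype(np.float32));print(lab,m.sum(),np.round(r[0],1),np.round(r[1],1),round(r[2],2))
    return m
for n in("top","side"):
    f=load(n+"0.npz");P=pts(f);im=f["pixels"].astype(int);hsv=cv2.cvtColor(f["pixels"],cv2.COLOR_RGB2HSV).astype(int)
    win=np.zeros((400,640),bool)
    win[(slice(200,265),slice(240,310)) if n=="top" else (slice(155,235),slice(240,315))]=1
    print(n, "table hsv",hsv[260,330],)
    u,v=[int(round(float(t))) for t in proj(f,[.515,.245,.016])];print("white hsv around",u,v,hsv[v,u])
    for sm,vm in((18,110),(14,100),(18,125)) if n=="top" else ((18,130),(18,150),(14,140)):
        rect(f,win&(hsv[...,1]<sm)&(hsv[...,2]>vm),.016,"base",0)
    H=hsv
    win=np.zeros((400,640),bool)
    win[(slice(195,250),slice(380,435)) if n=="top" else (slice(225,330),slice(290,370))]=1
    o=win&(H[...,0]<14)&(H[...,1]>140)
    print("orange V",np.percentile(H[...,2][o],[5,25,50,75,95]))
    for t in (90,110,130,150,170): 
        m=o&(H[...,2]>t)
        if m.sum()>20: rect(f,m,.16,"handle top %d"%t,0)
    b=(H[...,0]>100)&(H[...,0]<130)&(H[...,1]>150)
    g=win&(abs(P[...,2]-.1)<.008)&~o
    rect(f,g,.1,"stand top",0)
E
python3 m.py
```

```text
top table hsv [15 44 93]
white hsv around 257 242 [10  9 82]Traceback (most recent call last):
  File "m.py", line 17, in <module>
    rect(f,win&(hsv[...,1]<sm)&(hsv[...,2]>vm),.016,"base",0)
    ~~~~^^^^^^^^^^^^^^^^^^^^^^^^^^^^^^^^^^^^^^^^^^^^^^^^^^^^^
  File "m.py", line 4, in rect
    i=1+np.argmax(st[1:,4]);m=l==i
        ~~~~~~~~~^^^^^^^^^^
    return _wrapfunc(a, 'argmax', axis=axis, out=out, **kwds)
    return bound(*args, **kwds)
ValueError: attempt to get argmax of an empty sequence
```

Run:
```python
from h import *
np.set_printoptions(linewidth=250)
for n,r,c in(("top",240,(240,312)),("side",208,(240,318))):
    f=load(n+"0.npz");h=cv2.cvtColor(f["pixels"],cv2.COLOR_RGB2HSV).astype(int)
    print(n,h[r,c[0]:c[1],1],h[r,c[0]:c[1],2])
f=load("top0.npz");h=cv2.cvtColor(f["pixels"],cv2.COLOR_RGB2HSV).astype(int)
for k in range(3): print(h[210:236,398:424,k])
```

```text
top [ 41  38  41  41  38  41  40  39  34  28  15  14   8   5   8   8  10   9  13   8   8  18  92 164 111  58  11   6  10  12  16  15  25  23  19  11  17  16  11  10   7   7   6   6   6   5   5   5   5   8   5   5   3   8   5   5  11   6  13  22  28  32
  40  41  44  44  41  44  41  41  44  41] [94 93 93 93 93 93 95 92 89 83 87 92 93 94 93 91 78 55 40 33 32 28 25 28 39 53 68 79 75 63 47 35 31 33 40 48 59 65 71 76 76 75 81 86 91 93 94 94 95 95 94 93 94 96 94 93 91 84 76 71 74 79 83 88 92 93 93 93 93 93 93 94]
side [24 24 26 26 26 23 25 29 25 25 24 27 26 24 11 17 22 24 25  2  0  5  7  7  5  5  5  5  7  4  7  7  8 10 51 13 20 23 22 27 26 18 29 49 10 59 13  8 22 13 14 17 16 20 24  2  2  6  7  4  7  5  9  9 51 46 40  6  4 22 23 23 24 26 24 23 25 25] [137 137 137 139 136 135 134 134 133 135 137 144 128  85  45  45  46  43  62 103 137 147 144 143 141 141 142 141 141 143 146 137 102  53  20  20  25  34  47  48  49  43  35  26  26  26  20  31  35  60  72  90  94  89  84 108 118 135 144 140 142 143
 141  84  15  22  19 126 141 129 133 135 136 137 137 136 135 134]
[[ 15  10  20  15   0   0   0  
[... 6941 characters left out ...]
40 38 38 41 52 67 74 72 71 69 69 62 59 56 56 56 56]
 [54 55 55 53 52 45 45 44 44 43 43 42 43 49 56 59 60 60 59 58 57 58 58 57 57 58]
 [54 54 56 55 52 50 47 46 49 48 50 48 49 51 52 55 55 56 57 58 58 57 57 58 57 59]
 [54 54 55 54 54 52 51 50 53 53 53 54 53 54 56 55 57 57 57 58 58 58 58 59 59 59]
 [55 56 54 54 56 53 54 55 56 56 57 57 57 57 57 57 58 57 59 58 58 58 59 58 60 60]
 [55 56 56 56 56 55 56 56 57 56 56 57 58 57 58 57 58 58 59 59 60 59 59 59 60 61]
 [55 56 56 57 55 57 57 56 55 56 58 59 58 58 58 58 59 58 59 58 61 60 61 61 60 61]
 [55 56 56 57 57 57 57 56 58 59 58 57 59 59 59 58 60 59 60 59 61 62 62 61 61 61]
 [55 57 56 57 58 58 59 58 58 59 58 59 59 60 60 60 59 61 60 60 59 60 62 63 62 63]]
```

```bash
cat > m2.py <<'E'
from h import *
K=4
def rect(f,x0,x1,y0,y1,fn,z,lab,save=None):
    im=cv2.resize(f["pixels"][y0:y1,x0:x1],None,fx=K,fy=K,interpolation=cv2.INTER_CUBIC)
    h=cv2.cvtColor(cv2.GaussianBlur(im,(0,0),2),cv2.COLOR_RGB2HSV).astype(int)
    m=fn(h).astype(np.uint8)
    m=cv2.morphologyEx(m,cv2.MORPH_OPEN,np.ones((5,5)))
    n,l,st,ce=cv2.connectedComponentsWithStats(m);i=1+np.argmax(st[1:,4])
    m=(l==i).astype(np.uint8)
    c=cv2.findContours(m,cv2.RETR_EXTERNAL,cv2.CHAIN_APPROX_NONE)[0][0][:,0]
    uv=(c+.5)/K-.5+[x0,y0]
    w=np.array([ray(f,u,v,z)[:2] for u,v in uv])*1000
    r=cv2.minAreaRect(w.astype(np.float32));print(lab,np.round(r[0],1),np.round(r[1],1),round(r[2],2))
    if save:
        o=im[...,::-1].copy();o=np.clip(o*1.6,0,255).astype(np.uint8);
        cv2.drawContours(o,[c[:,None]],-1,(0,255,0),1)
        b=cv2.boxPoints(r)/1000
        q=np.array([proj(f,[x,y,z]) for x,y in b]);q=((q-[x0,y0]+.5)*K-.5).astype(int)
        cv2.polylines(o,[q],True,(0,0,255),1);cv2.imwrite(save,o)
    return r
if __name__=="__main__":
    t=load("top0.npz");s=load("side0.npz")
    rect(t,240,312,200,266,lambda h:(h[...,1]<24)&(h[...,2]>80),.016,"base top","pics/bt.png")
    rect(s,240,318,155,235,lambda h:(h[...,1]<16)&(h[...,2]>110),.016,"base side","pics/bs.png")
    rect(t,380,435,195,250,lambda h:(h[...,1]>100)&(h[...,2]>60),.16,"handle top","pics/ht.png")
    rect(s,310,350,230,280,lambda h:(h[...,1]>130)&(h[...,2]>125),.16,"handle side","pics/hs.png")
    rect(t,380,435,195,250,lambda h:(h[...,2]<75)&((h[...,1]<32)|(h[...,1]>100))&(h[...,2]>45),.1,"stand top","pics/st.png")
E
python3 m2.py
python3 - <<'E'
import cv2,numpy as np
L=[cv2.imread(f"pics/{n}.png") for n in("bt","bs","ht","hs","st")]
c=np.zeros((600,800,3),np.uint8)
for (i,p) in zip(L,[(0,0),(0,300),(330,0),(330,300),(330,480)]): 
    h,w=i.shape[:2];h=min(h,600-p[0]);w=min(w,800-p[1]);c[p[0]:p[0]+h,p[1]:p[1]+w]=i[:h,:w]
cv2.imwrite("pics/mont.png",c)
E
```

```text
base top [536.4 204. ] [ 91.  129.2] 24.9
base side [536.8 201.2] [ 90.2 130.6] 24.91
handle top [ 563.4 -142.1] [31.  16.7] 6.43
handle side [ 563.4 -143.4] [27.8 13.4] 8.0
stand top [ 563.9 -142.5] [82.  70.8] 5.85
```

View pics/mont.png

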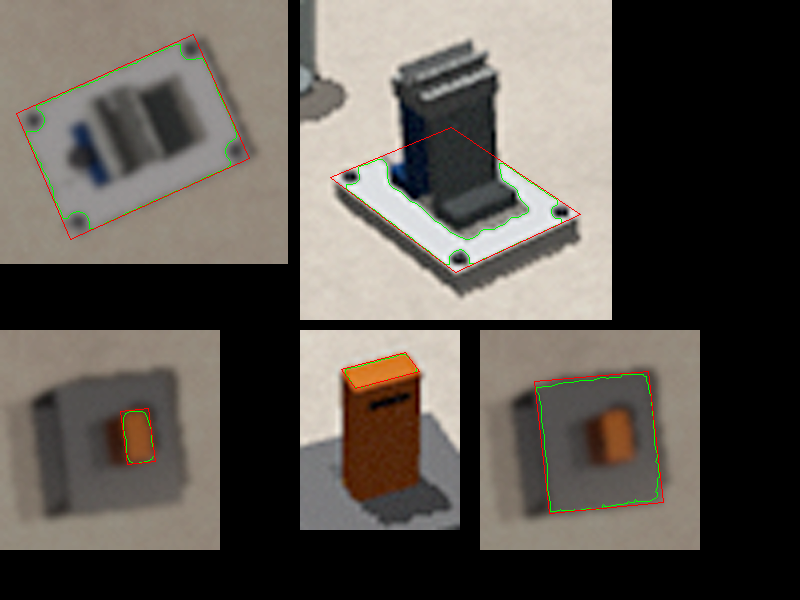

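The masks fit the given sizes:
- **Cell:** 91 x 129 mm and 90 x 131 mm in the two views, centre about (0.5366, 0.2025), yaw 24.9°.
- **Stand:** 82 x 71 mm.
- **Handle:** about (0.5634, -0.1425), yaw about 6°.

First I'll turn the tool to the handle's yaw, then move over it.

```bash
cat > d.py <<'E'
import sys,numpy as np
from scipy.spatial.transform import Rotation as R
from station import env
s=env.get_state();x,y,z,yaw=map(float,sys.argv[1:5])
A=R.from_quat(s["tool_rot"]);T=R.from_euler('z',yaw,degrees=True)*R.from_euler('x',180,degrees=True)
print("t",s["time_s"],"pos",np.round(s["tool_pos"],4),"F",np.round(s["contact_force"],2),"M",np.round(s["wrist_torque"],3),"gap",round(float(s["finger_gap"]),4))
d=np.array([x,y,z])-s["tool_pos"]
print("shift now-frame",np.round(A.inv().apply(d),4),"target-frame",np.round(T.inv().apply(d),4),"rotvec",np.round((A.inv()*T).as_rotvec(),4), "j",np.round(s["joints"],2))
E
python3 -m crank '[{"rz":0.1},{"rz":0.1},{"rz":0.1},{}]'; python3 d.py 0.5634 -0.1425 0.20 6.1
```

```text
t 0.1 pos [ 0.2278 -0.5272  0.2302] F [-0.3   0.43  0.21] M [ 0.022 -0.031  0.008] gap 0.0855
shift now-frame [ 0.4606 -0.22    0.0308] target-frame [ 0.3745 -0.3468  0.0302] rotvec [-0.0021 -0.      0.3013] j [-1.31  0.21  1.54  0.    1.39 -0.15]invalid input at $[0]: expected keys dx, dy, dz, rx, ry, rz, fingers
```

```bash
python3 -m crank '[{"dx":0,"dy":0,"dz":0,"rx":0,"ry":0,"rz":0.1,"fingers":100},{"dx":0,"dy":0,"dz":0,"rx":0,"ry":0,"rz":0.1,"fingers":100},{"dx":0,"dy":0,"dz":0,"rx":0,"ry":0,"rz":0.1,"fingers":100},{"dx":0.03,"dy":-0.028,"dz":0,"rx":0,"ry":0,"rz":0,"fingers":100},{"dx":0.03,"dy":-0.028,"dz":0,"rx":0,"ry":0,"rz":0,"fingers":100},{"dx":0.03,"dy":-0.028,"dz":0,"rx":0,"ry":0,"rz":0,"fingers":100}]'; python3 d.py 0.5634 -0.1425 0.20 6.1
```

```text
time_s: 0.7
tool_pos: [0.3088, -0.4334, 0.2306]
tool_rot: [0.999, 0.053, -0.0, -0.001]
contact_force: [0.7, -0.2, -0.9]
finger_gap: 0.0855
t 0.7 pos [ 0.3088 -0.4334  0.2306] F [ 0.66 -0.16 -0.88] M [ 0.015  0.054 -0.01 ] gap 0.0855
shift now-frame [ 0.2841 -0.2622  0.0308] target-frame [ 0.2841 -0.2622  0.0306] rotvec [-0.0013  0.0002 -0.0001] j [-1.11  0.12  1.65  0.    1.38  0.35]
```

```bash
python3 -m crank '[{"dx":0.03,"dy":-0.028,"dz":0,"rx":0,"ry":0,"rz":0,"fingers":100},{"dx":0.03,"dy":-0.028,"dz":0,"rx":0,"ry":0,"rz":0,"fingers":100},{"dx":0.03,"dy":-0.028,"dz":0,"rx":0,"ry":0,"rz":0,"fingers":100},{"dx":0.03,"dy":-0.028,"dz":0,"rx":0,"ry":0,"rz":0,"fingers":100},{"dx":0.03,"dy":-0.028,"dz":0,"rx":0,"ry":0,"rz":0,"fingers":100},{"dx":0.03,"dy":-0.028,"dz":0,"rx":0,"ry":0,"rz":0,"fingers":100},{"dx":0.03,"dy":-0.028,"dz":0,"rx":0,"ry":0,"rz":0,"fingers":100},{"dx":0.03,"dy":-0.028,"dz":0,"rx":0,"ry":0,"rz":0,"fingers":100},{"dx":0.03,"dy":-0.028,"dz":0.01,"rx":0,"ry":0,"rz":0,"fingers":100},{"dx":0,"dy":0,"dz":0.01,"rx":0,"ry":0,"rz":0,"fingers":100}]'; python3 d.py 0.5634 -0.1425 0.114 6.1
```

```text
time_s: 1.7
tool_pos: [0.5522, -0.1511, 0.2109]
tool_rot: [0.998, 0.057, 0.001, -0.001]
contact_force: [-0.2, -1.2, -0.6]
finger_gap: 0.0851
t 1.7 pos [ 0.5522 -0.1511  0.2109] F [-0.19 -1.23 -0.57] M [0.046 0.044 0.048] gap 0.0851
shift now-frame [ 0.0119 -0.0072  0.0969] target-frame [ 0.0121 -0.0074  0.0969] rotvec [-0.0014 -0.0017  0.007 ] j [-0.42  0.22  1.57  0.    1.35  1.04]
```

```bash
python3 -m crank '[{"dx":0.012,"dy":-0.0074,"dz":0.01,"rx":0,"ry":0,"rz":0,"fingers":100},{"dx":0,"dy":0,"dz":0,"rx":0,"ry":0,"rz":0,"fingers":100},{"dx":0,"dy":0,"dz":0,"rx":0,"ry":0,"rz":0,"fingers":100}]'; python3 d.py 0.5634 -0.1425 0.114 6.1
python3 - <<'E'
from station import env
import cv2,numpy as np
for n in("side","top"):
    f=env.grab_frame(n);np.savez(f"{n}1.npz",**f);cv2.imwrite(f"pics/{n}1.png",f["pixels"][...,::-1])
a=cv2.imread("pics/side1.png")[130:340,240:430];b=cv2.imread("pics/top1.png")[150:300,340:490]
cv2.imwrite("pics/c1.png",np.hstack([cv2.resize(a,(400,442)),cv2.resize(b,(400,442))]))
E
```

```text
time_s: 2.0
tool_pos: [0.5604, -0.1469, 0.2007]
tool_rot: [0.999, 0.054, -0.001, -0.0]
contact_force: [-0.1, -0.6, -0.7]
finger_gap: 0.0851
t 2.0 pos [ 0.5604 -0.1469  0.2007] F [-0.1  -0.65 -0.74] M [ 0.029  0.05  -0.039] gap 0.0851
shift now-frame [ 0.0036 -0.0041  0.0867] target-frame [ 0.0035 -0.0041  0.0867] rotvec [-0.0004  0.0015  0.0006] j [-0.41  0.24  1.56 -0.    1.34  1.06]
```

View pics/c1.png

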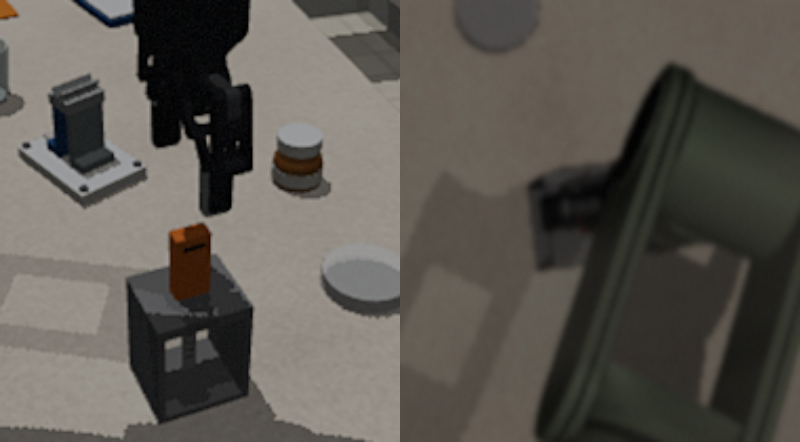

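```bash
python3 - <<'E'
from h import *
f=load("side1.npz")
for p in([.5604,-.1469,.2007],[.5604,-.1469,.2137],[.5634,-.1425,.16]):
    u,v=proj(f,p);print(p,u,v,"crop",(u-240)*2.105,(v-130)*2.105)
a=np.radians(6.1);yv=np.array([-np.sin(a),np.cos(a),0])
for s in(-.0425,.0425):
    u,v=proj(f,np.array([.5604,-.1469,.2137])+s*yv);print((u-240)*2.105,(v-130)*2.105)
E
python3 d.py 0.5634 -0.1425 0.114 6.1
```

```text
[0.5604, -0.1469, 0.2007] 328.82961176941365 220.29645539977622 crop 186.98633277461573 190.07403861652895
[0.5604, -0.1469, 0.2137] 328.89630044739096 213.27129549186384 crop 187.12671244175797 175.2860770103734
[0.5634, -0.1425, 0.16] 329.663494323262 239.37530757325337 crop 188.7416555504665 230.23502244169833
211.04371397079535 208.2031660372362
165.55346983675042 145.5947151327157
t 2.1 pos [ 0.5607 -0.1475  0.2017] F [-0.17 -0.28 -0.11] M [-0.053 -0.014 -0.021] gap 0.0851
shift now-frame [ 0.0032 -0.0047  0.0877] target-frame [ 0.0032 -0.0046  0.0877] rotvec [ 0.0005 -0.0003 -0.0001] j [-0.41  0.24  1.56 -0.    1.34  1.06]
```

Prediction and picture agree: the fingers were expected at crop (211,208) and (165,146) and are seen there, straddling the handle line. I'll descend now.

```bash
python3 -m crank '[{"dx":0.0033,"dy":-0.0045,"dz":0.005,"rx":0,"ry":0,"rz":0,"fingers":100},{"dx":0,"dy":0,"dz":0.02,"rx":0,"ry":0,"rz":0,"fingers":100},{"dx":0,"dy":0,"dz":0.02,"rx":0,"ry":0,"rz":0,"fingers":100},{"dx":0,"dy":0,"dz":0.02,"rx":0,"ry":0,"rz":0,"fingers":100},{"dx":0,"dy":0,"dz":0.015,"rx":0,"ry":0,"rz":0,"fingers":100},{"dx":0,"dy":0,"dz":0.006,"rx":0,"ry":0,"rz":0,"fingers":100},{"dx":0,"dy":0,"dz":0,"rx":0,"ry":0,"rz":0,"fingers":100},{"dx":0,"dy":0,"dz":0,"rx":0,"ry":0,"rz":0,"fingers":100}]'; python3 d.py 0.5634 -0.1425 0.114 6.1
python3 - <<'E'
from station import env
import cv2,numpy as np
f=env.grab_frame("side");cv2.imwrite("pics/c2.png",cv2.resize(f["pixels"][150:340,240:430,::-1],None,fx=3,fy=3))
E
```

```text
time_s: 2.9
tool_pos: [0.5644, -0.1419, 0.1161]
tool_rot: [0.999, 0.054, 0.001, 0.0]
contact_force: [-0.1, -0.2, 1.0]
finger_gap: 0.0853
t 2.9 pos [ 0.5644 -0.1419  0.1161] F [-0.09 -0.21  0.98] M [0.002 0.049 0.045] gap 0.0853
shift now-frame [-0.0011  0.0005  0.0021] target-frame [-0.001   0.0005  0.0021] rotvec [ 0.0007 -0.0014  0.0012] j [-0.4   0.34  1.63  0.    1.17  1.07]
```

View pics/c2.png

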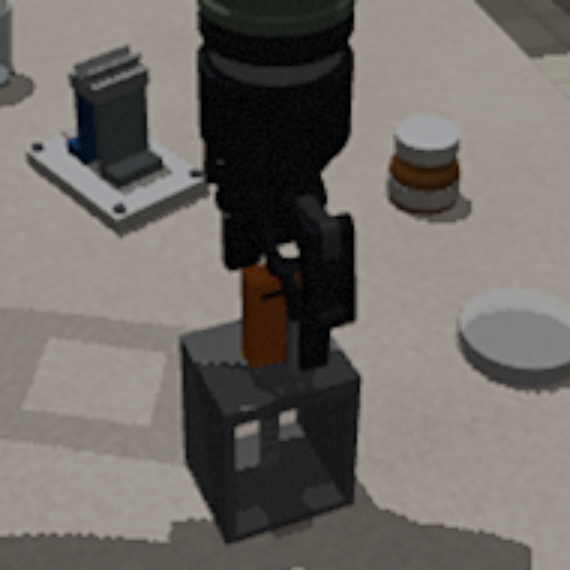

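The handle is between the fingers at crop (265,310), so I'll close.

```bash
python3 -m crank '[{"dx":0,"dy":0,"dz":0,"rx":0,"ry":0,"rz":0,"fingers":60},{"dx":0,"dy":0,"dz":0,"rx":0,"ry":0,"rz":0,"fingers":40},{"dx":0,"dy":0,"dz":0,"rx":0,"ry":0,"rz":0,"fingers":25},{"dx":0,"dy":0,"dz":0,"rx":0,"ry":0,"rz":0,"fingers":0},{"dx":0,"dy":0,"dz":0,"rx":0,"ry":0,"rz":0,"fingers":0},{"dx":0,"dy":0,"dz":0,"rx":0,"ry":0,"rz":0,"fingers":0},{"dx":0,"dy":0,"dz":0,"rx":0,"ry":0,"rz":0,"fingers":0},{"dx":0,"dy":0,"dz":0,"rx":0,"ry":0,"rz":0,"fingers":0}]' 70; python3 d.py 0.5634 -0.1425 0.114 6.1
```

```text
time_s: 3.75
tool_pos: [0.5639, -0.1417, 0.1155]
tool_rot: [0.999, 0.054, 0.0, 0.0]
contact_force: [0.6, -0.2, 1.6]
finger_gap: 0.0152
t 3.75 pos [ 0.5639 -0.1417  0.1155] F [ 0.59 -0.18  1.56] M [-0.028 -0.016  0.035] gap 0.0152
shift now-frame [-0.0006  0.0007  0.0015] target-frame [-0.0006  0.0008  0.0015] rotvec [ 0.0002 -0.0005  0.0013] j [-0.39  0.34  1.63  0.    1.17  1.07]
```

```bash
python3 -m crank '[{"dx":0,"dy":0,"dz":-0.004,"rx":0,"ry":0,"rz":0,"fingers":0},{"dx":0,"dy":0,"dz":-0.008,"rx":0,"ry":0,"rz":0,"fingers":0},{"dx":0,"dy":0,"dz":-0.014,"rx":0,"ry":0,"rz":0,"fingers":0},{"dx":0,"dy":0,"dz":-0.018,"rx":0,"ry":0,"rz":0,"fingers":0},{"dx":0,"dy":0,"dz":-0.018,"rx":0,"ry":0,"rz":0,"fingers":0},{"dx":0,"dy":0,"dz":-0.018,"rx":0,"ry":0,"rz":0,"fingers":0},{"dx":0,"dy":0,"dz":-0.018,"rx":0,"ry":0,"rz":0,"fingers":0},{"dx":0,"dy":0,"dz":-0.016,"rx":0,"ry":0,"rz":0,"fingers":0},{"dx":0,"dy":0,"dz":-0.008,"rx":0,"ry":0,"rz":0,"fingers":0},{"dx":0,"dy":0,"dz":-0.003,"rx":0,"ry":0,"rz":0,"fingers":0}]'; python3 d.py 0.5362 0.2033 0.24 24.9
python3 - <<'E'
from station import env
import cv2,numpy as np
f=env.grab_frame("side");np.savez("side3.npz",**f);cv2.imwrite("pics/c3.png",cv2.resize(f["pixels"][100:340,210:430,::-1],None,fx=2.5,fy=2.5))
E
```

```text
time_s: 4.75
tool_pos: [0.5644, -0.1419, 0.2423]
tool_rot: [0.999, 0.054, 0.001, 0.001]
contact_force: [0.2, 0.6, -2.1]
finger_gap: 0.0154
t 4.75 pos [ 0.5644 -0.1419  0.2423] F [ 0.16  0.6  -2.12] M [0.045 0.002 0.094] gap 0.0154
shift now-frame [ 0.0091 -0.3462  0.0018] target-frame [ 0.1197 -0.325   0.0023] rotvec [ 0.0019 -0.0024 -0.3268] j [-0.39  0.21  1.51  0.    1.41  1.07]
```

View pics/c3.png

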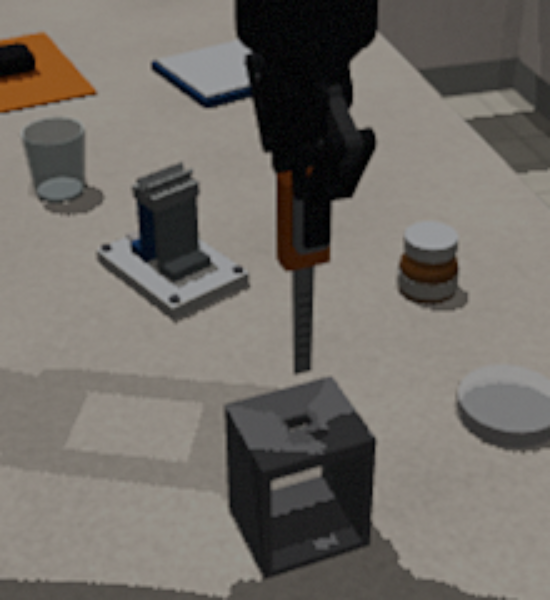

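The blade is clear of the stand, hanging straight from crop (303,265) to (303,372). Next I'll yaw to 24.9° and carry it over to the cell.

```bash
python3 -m crank '[{"dx":0,"dy":0,"dz":0,"rx":0,"ry":0,"rz":-0.1,"fingers":0},{"dx":0,"dy":0,"dz":0,"rx":0,"ry":0,"rz":-0.12,"fingers":0},{"dx":0,"dy":0,"dz":0,"rx":0,"ry":0,"rz":-0.107,"fingers":0},{"dx":0.006,"dy":-0.016,"dz":0,"rx":0,"ry":0,"rz":0,"fingers":0},{"dx":0.01,"dy":-0.027,"dz":0,"rx":0,"ry":0,"rz":0,"fingers":0},{"dx":0.01,"dy":-0.027,"dz":0,"rx":0,"ry":0,"rz":0,"fingers":0},{"dx":0.01,"dy":-0.027,"dz":0,"rx":0,"ry":0,"rz":0,"fingers":0},{"dx":0.01,"dy":-0.027,"dz":0,"rx":0,"ry":0,"rz":0,"fingers":0},{"dx":0.01,"dy":-0.027,"dz":0,"rx":0,"ry":0,"rz":0,"fingers":0},{"dx":0.01,"dy":-0.027,"dz":0,"rx":0,"ry":0,"rz":0,"fingers":0}]'; python3 d.py 0.5362 0.2033 0.24 24.9
```

```text
time_s: 5.8
tool_pos: [0.5474, 0.0499, 0.2395]
tool_rot: [0.977, 0.215, -0.001, -0.001]
contact_force: [0.7, 0.9, -1.0]
finger_gap: 0.0152
t 5.8 pos [0.5474 0.0499 0.2395] F [ 0.69  0.88 -0.95] M [-0.02  -0.017 -0.003] gap 0.0152
shift now-frame [ 0.0541 -0.1439 -0.0003] target-frame [ 0.0544 -0.1438 -0.0005] rotvec [-0.0014  0.0012 -0.0016] j [-0.07  0.15  1.59  0.    1.4   1.07]
```

```bash
python3 -m crank '[{"dx":0.01,"dy":-0.027,"dz":0,"rx":0,"ry":0,"rz":0,"fingers":0},{"dx":0.01,"dy":-0.027,"dz":0,"rx":0,"ry":0,"rz":0,"fingers":0},{"dx":0.01,"dy":-0.027,"dz":0,"rx":0,"ry":0,"rz":0,"fingers":0},{"dx":0.009,"dy":-0.024,"dz":0,"rx":0,"ry":0,"rz":0,"fingers":0},{"dx":0.007,"dy":-0.018,"dz":0,"rx":0,"ry":0,"rz":0,"fingers":0},{"dx":0.004,"dy":-0.01,"dz":0,"rx":0,"ry":0,"rz":0,"fingers":0},{"dx":0.002,"dy":-0.005,"dz":0,"rx":0,"ry":0,"rz":0,"fingers":0},{"dx":0,"dy":0,"dz":0,"rx":0,"ry":0,"rz":0,"fingers":0},{"dx":0,"dy":0,"dz":0,"rx":0,"ry":0,"rz":0,"fingers":0},{"dx":0,"dy":0,"dz":0,"rx":0,"ry":0,"rz":0,"fingers":0}]'; python3 d.py 0.5362 0.2033 0.24 24.9
python3 - <<'E'
from station import env
import cv2,numpy as np
for n in("side","top"):
    f=env.grab_frame(n);np.savez(f"{n}4.npz",**f);cv2.imwrite(f"pics/{n}4.png",f["pixels"][...,::-1])
f=cv2.imread("pics/side4.png");cv2.imwrite("pics/c4.png",cv2.resize(np.clip(f[90:240,210:360]*1.4,0,255).astype(np.uint8),None,fx=4,fy=4))
E
python3 d.py 0.5362 0.2033 0.24 24.9
```

```text
time_s: 6.8
tool_pos: [0.5378, 0.1939, 0.2402]
tool_rot: [0.977, 0.215, -0.0, 0.0]
contact_force: [0.1, -0.1, -1.0]
finger_gap: 0.015
t 6.8 pos [0.5378 0.1939 0.2402] F [ 0.09 -0.1  -1.02] M [-0.026  0.019  0.046] gap 0.015
shift now-frame [ 0.0025 -0.0092  0.0002] target-frame [ 0.0025 -0.0092  0.0002] rotvec [ 0.0002  0.0002 -0.0013] j [ 0.19  0.19  1.54 -0.    1.41  1.33]
t 6.9 pos [0.5378 0.194  0.2403] F [-0.4   0.24 -1.22] M [ 0.058 -0.017 -0.007] gap 0.0151
shift now-frame [ 0.0025 -0.0092  0.0003] target-frame [ 0.0025 -0.0092  0.0003] rotvec [ 0.0001  0.0001 -0.0012] j [ 0.19  0.19  1.54 -0.    1.41  1.33]
```

View pics/c4.png

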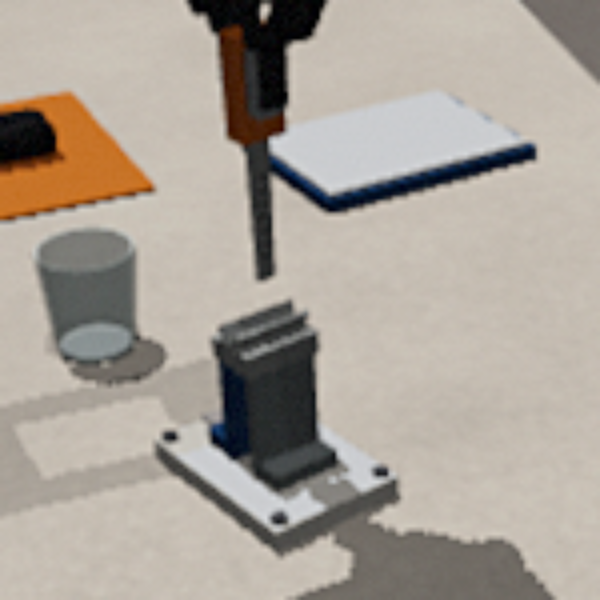

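View pics/top4.png

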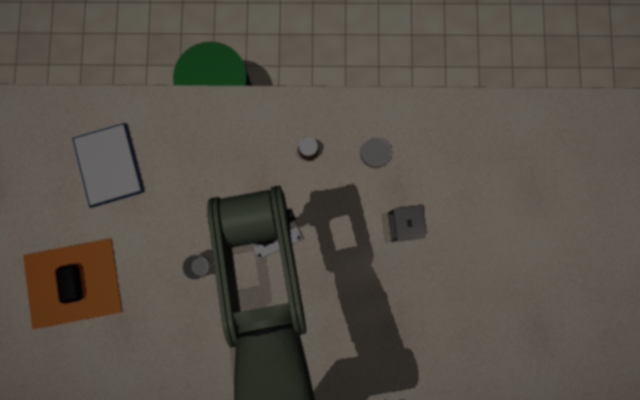

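The blade hangs upright at crop (264,278), just short of the lips. I'll compare its projected tip and the lip lines with the side view.

Run:
```python
from h import *
f=load("side4.npz");x0,y0,k=225,125,9
im=cv2.resize(np.clip(f["pixels"][y0:y0+62,x0:x0+80,::-1]*1.6,0,255).astype(np.uint8),None,fx=k,fy=k,interpolation=cv2.INTER_CUBIC)
a=np.radians(24.9);X=np.array([np.cos(a),np.sin(a),0]);Y=np.array([-np.sin(a),np.cos(a),0]);Z=np.array([0,0,1])
def px(p): u,v=proj(f,p);return (int((u-x0+.5)*k),int((v-y0+.5)*k))
M=np.array([.5368,.2012,.1])   # mouth as the side camera sees it
for y,z,c in((-.007,.01,(0,0,255)),(-.001,0,(0,165,255)),(.008,.01,(255,0,0)),(.010,.01,(255,0,255))):
    cv2.line(im,px(M+y*Y+z*Z-.025*X),px(M+y*Y+z*Z+.025*X),c,1)
T=np.array([.5378,.194,.2403])-.0007*X;
for d in (.0987,.1007): cv2.circle(im,px(T-d*Z),4,(0,255,0),1)
cv2.line(im,px(T-.1007*Z),px(T-.0157*Z),(0,255,0),1)
cv2.imwrite("pics/c5.png",im);print(proj(f,T-.1007*Z))
```

```text
(np.float64(275.6432336415922), np.float64(158.98434790300257))
```

View pics/c5.png

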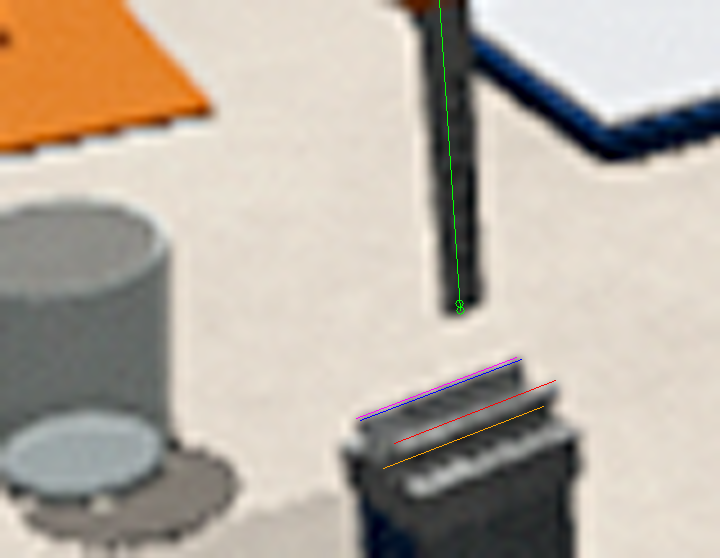

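The projected tip at (275.6,159.0) matches the blade, and the lip lines fall on the seen lips. I'll centre over the gap and descend to the lips.

```bash
python3 -m crank '[{"dx":0.003,"dy":-0.005,"dz":0,"rx":0,"ry":0,"rz":0,"fingers":0},{"dx":0,"dy":-0.004,"dz":0,"rx":0,"ry":0,"rz":0,"fingers":0},{"dx":0,"dy":0,"dz":0,"rx":0,"ry":0,"rz":0,"fingers":0},{"dx":0,"dy":0,"dz":0.01,"rx":0,"ry":0,"rz":0,"fingers":0},{"dx":0,"dy":0,"dz":0.01,"rx":0,"ry":0,"rz":0,"fingers":0},{"dx":0,"dy":0,"dz":0.006,"rx":0,"ry":0,"rz":0,"fingers":0},{"dx":0,"dy":0,"dz":0,"rx":0,"ry":0,"rz":0,"fingers":0},{"dx":0,"dy":0,"dz":0,"rx":0,"ry":0,"rz":0,"fingers":0}]'; python3 d.py 0.5362 0.2033 0.2 24.9
python3 - <<'E'
from station import env
import cv2,numpy as np
from h import *
f=env.grab_frame("side");np.savez("side6.npz",**f)
x0,y0,k=235,130,9
im=cv2.resize(np.clip(f["pixels"][y0:y0+62,x0:x0+80,::-1]*1.6,0,255).astype(np.uint8),None,fx=k,fy=k,interpolation=cv2.INTER_CUBIC)
cv2.imwrite("pics/c6.png",im)
E
python3 d.py 0.5362 0.2033 0.2 24.9
```

```text
time_s: 7.7
tool_pos: [0.5364, 0.204, 0.2138]
tool_rot: [0.976, 0.216, -0.0, -0.0]
contact_force: [-0.7, 1.3, -1.2]
finger_gap: 0.0155
t 7.7 pos [0.5364 0.204  0.2138] F [-0.73  1.33 -1.23] M [ 0.042  0.035 -0.011] gap 0.0155
shift now-frame [-0.0005  0.0006  0.0138] target-frame [-0.0005  0.0006  0.0138] rotvec [-0.0002  0.0009  0.0001] j [0.21 0.22 1.56 0.   1.36 1.35]
t 7.75 pos [0.5367 0.2041 0.2143] F [ 0.03  0.76 -1.54] M [-0.009  0.05   0.03 ] gap 0.015
shift now-frame [-0.0008  0.0005  0.0143] target-frame [-0.0008  0.0005  0.0143] rotvec [ 0.     -0.0001  0.0002] j [0.21 0.22 1.56 0.   1.36 1.35]
```

View pics/c6.png

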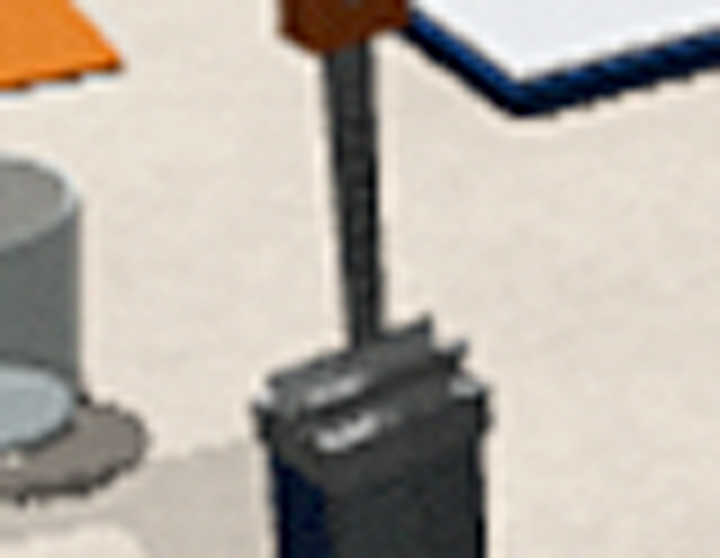

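Run:
```python
from h import *
f=load("side6.npz");x0,y0,k=235,130,9
a=np.radians(24.9);X=np.array([np.cos(a),np.sin(a),0]);Y=np.array([-np.sin(a),np.cos(a),0]);Z=np.array([0,0,1])
def px(p): u,v=proj(f,p);return (round(float((u-x0+.5)*k)),round(float((v-y0+.5)*k)))
T=np.array([.5366,.2041,.2140])-.0007*X
print("tip",px(T-.1007*Z))
for M in (np.array([.5368,.2012,.1]),np.array([.5364,.204,.1])):
  for y,z in((-.007,.01),(-.001,0),(.008,.01),(.010,.01)):
    print(y,z,px(M+y*Y+z*Z-.025*X),px(M+y*Y+z*Z),px(M+y*Y+z*Z+.025*X))
im=cv2.imread("pics/c6.png");g=cv2.cvtColor(im,cv2.COLOR_BGR2GRAY);print(g[300:470:6,365],g[300:470:6,345])
```

```text
tip (365, 341)
-0.007 0.01 (305, 398) (386, 367) (466, 336)
-0.001 0 (294, 424) (375, 392) (454, 362)
0.008 0.01 (271, 376) (352, 345) (431, 315)
0.01 0.01 (266, 373) (348, 342) (427, 312)
-0.007 0.01 (301, 393) (383, 362) (462, 331)
-0.001 0 (290, 419) (371, 387) (450, 357)
0.008 0.01 (267, 371) (349, 340) (428, 310)
0.01 0.01 (263, 368) (344, 337) (423, 307)
[ 40  46  51  47  49  53  55  63  75  85  83  87 101 109  93  60  47  55
  74 120 165 181 157 100  49  45  62  63  59] [110 118 130 138 136 143 161 159 122  72  65  79  88 134 171 164 105  49
  44  58  96 135 167 164 133  82  49  56  60]
```

The tip, reduced to lip height, lies midway between the two lip lines (356 against 340 and 375), so it is centred. I'll lower it in small steps and watch the force.

```bash
python3 -m crank '[{"dx":0,"dy":0,"dz":0.003,"rx":0,"ry":0,"rz":0,"fingers":0},{"dx":0,"dy":0,"dz":0.003,"rx":0,"ry":0,"rz":0,"fingers":0},{"dx":0,"dy":0,"dz":0.003,"rx":0,"ry":0,"rz":0,"fingers":0},{"dx":0,"dy":0,"dz":0.003,"rx":0,"ry":0,"rz":0,"fingers":0},{"dx":0,"dy":0,"dz":0,"rx":0,"ry":0,"rz":0,"fingers":0}]'; python3 -m crank '[{"dx":0,"dy":0,"dz":0.003,"rx":0,"ry":0,"rz":0,"fingers":0},{"dx":0,"dy":0,"dz":0.003,"rx":0,"ry":0,"rz":0,"fingers":0},{"dx":0,"dy":0,"dz":0,"rx":0,"ry":0,"rz":0,"fingers":0}]';python3 d.py 0.5362 0.2033 0.2 24.9
```

```text
time_s: 8.25
tool_pos: [0.5361, 0.204, 0.2016]
tool_rot: [0.976, 0.216, -0.001, -0.0]
contact_force: [-0.1, -0.0, -1.1]
finger_gap: 0.0151
time_s: 8.55
tool_pos: [0.5362, 0.204, 0.1957]
tool_rot: [0.976, 0.216, -0.001, -0.0]
contact_force: [0.2, 0.4, -1.1]
finger_gap: 0.0153
t 8.55 pos [0.5362 0.204  0.1957] F [ 0.2   0.45 -1.11] M [ 0.045 -0.001 -0.033] gap 0.0153
shift now-frame [-0.0003  0.0007 -0.0043] target-frame [-0.0003  0.0007 -0.0043] rotvec [-0.0003  0.0011  0.0002] j [0.21 0.24 1.58 0.   1.32 1.35]
```

```bash
for i in 1 2 3 ; do :; done; python3 -m crank '[{"dx":0,"dy":0,"dz":0.003,"rx":0,"ry":0,"rz":0,"fingers":0},{"dx":0,"dy":0,"dz":0.003,"rx":0,"ry":0,"rz":0,"fingers":0},{"dx":0,"dy":0,"dz":0.003,"rx":0,"ry":0,"rz":0,"fingers":0},{"dx":0,"dy":0,"dz":0.002,"rx":0,"ry":0,"rz":0,"fingers":0},{"dx":0,"dy":0,"dz":0,"rx":0,"ry":0,"rz":0,"fingers":0}]';python3 d.py 0.5362 0.2033 0.2 24.9;python3 -m crank '[{"dx":0,"dy":0,"dz":0.002,"rx":0,"ry":0,"rz":0,"fingers":0},{"dx":0,"dy":0,"dz":0,"rx":0,"ry":0,"rz":0,"fingers":0}]';python3 d.py 0.5362 0.2033 0.2 24.9
```

```text
time_s: 9.05
tool_pos: [0.5362, 0.204, 0.1847]
tool_rot: [0.976, 0.216, -0.001, -0.0]
contact_force: [-0.4, 0.1, -1.3]
finger_gap: 0.0154
t 9.05 pos [0.5362 0.204  0.1847] F [-0.38  0.06 -1.29] M [0.059 0.049 0.004] gap 0.0154
shift now-frame [-0.0003  0.0007 -0.0153] target-frame [-0.0003  0.0007 -0.0153] rotvec [-0.0002  0.001   0.0002] j [ 0.21  0.25  1.59 -0.    1.3   1.35]
time_s: 9.25
tool_pos: [0.5364, 0.2041, 0.183]
tool_rot: [0.976, 0.216, -0.0, -0.0]
contact_force: [0.3, 0.5, -1.7]
finger_gap: 0.0153
t 9.25 pos [0.5364 0.2041 0.183 ] F [ 0.28  0.47 -1.68] M [-0.038  0.043  0.001] gap 0.0153
shift now-frame [-0.0005  0.0006 -0.017 ] target-frame [-0.0005  0.0006 -0.017 ] rotvec [-0.0001  0.0004  0.0002] j [0.21 0.25 1.59 0.   1.3  1.35]
```

```bash
python3 -m crank '[{"dx":0,"dy":0,"dz":0.002,"rx":0,"ry":0,"rz":0,"fingers":0},{"dx":0,"dy":0,"dz":0,"rx":0,"ry":0,"rz":0,"fingers":0}]'|grep -E "pos|force|time";python3 -m crank '[{"dx":0,"dy":0,"dz":0.002,"rx":0,"ry":0,"rz":0,"fingers":0},{"dx":0,"dy":0,"dz":0,"rx":0,"ry":0,"rz":0,"fingers":0}]'|grep -E "pos|force|time"
```

```text
time_s: 9.45
tool_pos: [0.5364, 0.2041, 0.181]
contact_force: [-0.5, -0.1, -1.1]
time_s: 9.65
tool_pos: [0.5364, 0.2041, 0.1789]
contact_force: [-0.6, -0.2, -0.2]
```

```bash
python3 -m crank '[{"dx":0,"dy":0,"dz":0.002,"rx":0,"ry":0,"rz":0,"fingers":0},{"dx":0,"dy":0,"dz":0,"rx":0,"ry":0,"rz":0,"fingers":0}]'|grep -E "pos|force|time"
```

```text
time_s: 9.85
tool_pos: [0.5363, 0.2041, 0.1769]
contact_force: [-0.3, 0.1, -1.5]
```

```bash
python3 -m crank '[{"dx":0,"dy":0,"dz":0.002,"rx":0,"ry":0,"rz":0,"fingers":0},{"dx":0,"dy":0,"dz":0,"rx":0,"ry":0,"rz":0,"fingers":0}]'|grep -E "pos|force|time";python3 -m crank '[{"dx":0,"dy":0,"dz":0.002,"rx":0,"ry":0,"rz":0,"fingers":0},{"dx":0,"dy":0,"dz":0,"rx":0,"ry":0,"rz":0,"fingers":0}]'|grep -E "pos|force|time"
```

```text
time_s: 10.05
tool_pos: [0.5363, 0.2041, 0.175]
contact_force: [0.1, 0.7, 0.7]
time_s: 10.25
tool_pos: [0.5364, 0.2041, 0.173]
contact_force: [1.0, -0.2, -1.0]
```

```bash
python3 -m crank '[{"dx":0,"dy":0,"dz":0.002,"rx":0,"ry":0,"rz":0,"fingers":0},{"dx":0,"dy":0,"dz":0,"rx":0,"ry":0,"rz":0,"fingers":0}]'|grep -E "pos|force|time";python3 -m crank '[{"dx":0,"dy":0,"dz":0,"rx":0,"ry":0,"rz":0,"fingers":0}]'|grep -E "pos|force|time"
```

```text
time_s: 10.45
tool_pos: [0.5364, 0.2041, 0.171]
contact_force: [-0.4, 0.1, -0.3]
time_s: 10.55
tool_pos: [0.5365, 0.2041, 0.1712]
contact_force: [0.2, -0.6, -0.9]
```

```bash
python3 -m crank '[{"dx":0,"dy":0,"dz":0.002,"rx":0,"ry":0,"rz":0,"fingers":0},{"dx":0,"dy":0,"dz":0,"rx":0,"ry":0,"rz":0,"fingers":0}]'|grep -E "pos|force|time";python3 -m crank '[{"dx":0,"dy":0,"dz":0,"rx":0,"ry":0,"rz":0,"fingers":0}]'|grep -E "pos|force|time"
```

```text
time_s: 10.75
tool_pos: [0.5364, 0.2041, 0.169]
contact_force: [-0.7, -0.8, -1.0]
time_s: 10.85
tool_pos: [0.5365, 0.2041, 0.1692]
contact_force: [-0.2, -0.8, -1.4]
```

Still free at about 31 mm depth, so I'll continue.

```bash
python3 -m crank '[{"dx":0,"dy":0,"dz":0.002,"rx":0,"ry":0,"rz":0,"fingers":0},{"dx":0,"dy":0,"dz":0,"rx":0,"ry":0,"rz":0,"fingers":0}]'|grep -E "pos|force|time";python3 -m crank '[{"dx":0,"dy":0,"dz":0.002,"rx":0,"ry":0,"rz":0,"fingers":0},{"dx":0,"dy":0,"dz":0,"rx":0,"ry":0,"rz":0,"fingers":0}]'|grep -E "pos|force|time"
```

```text
time_s: 11.05
tool_pos: [0.5363, 0.2041, 0.167]
contact_force: [0.6, -0.1, -0.9]
time_s: 11.25
tool_pos: [0.5363, 0.2041, 0.1649]
contact_force: [-0.4, 0.3, -0.5]
```

```bash
python3 -m crank '[{"dx":0,"dy":0,"dz":0.002,"rx":0,"ry":0,"rz":0,"fingers":0},{"dx":0,"dy":0,"dz":0,"rx":0,"ry":0,"rz":0,"fingers":0}]'|grep -E "pos|force|time"
```

```text
time_s: 11.45
tool_pos: [0.5367, 0.2042, 0.1632]
contact_force: [0.4, -0.2, -0.9]
```

```bash
python3 -m crank '[{"dx":0,"dy":0,"dz":0.002,"rx":0,"ry":0,"rz":0,"fingers":0},{"dx":0,"dy":0,"dz":0,"rx":0,"ry":0,"rz":0,"fingers":0}]'|grep -E "pos|force|time"
```

```text
time_s: 11.65
tool_pos: [0.5369, 0.2042, 0.1617]
contact_force: [0.2, 0.1, 1.3]
```

```bash
python3 -m crank '[{"dx":0,"dy":0,"dz":0.002,"rx":0,"ry":0,"rz":0,"fingers":0},{"dx":0,"dy":0,"dz":0,"rx":0,"ry":0,"rz":0,"fingers":0}]'|grep -E "pos|force|time"
python3 - <<'E'
from station import env
import cv2,numpy as np
f=env.grab_frame("side");np.savez("side7.npz",**f)
x0,y0,k=235,130,9
cv2.imwrite("pics/c7.png",cv2.resize(np.clip(f["pixels"][y0:y0+62,x0:x0+80,::-1]*1.6,0,255).astype(np.uint8),None,fx=k,fy=k,interpolation=cv2.INTER_CUBIC))
E
```

```text
time_s: 11.85
tool_pos: [0.5373, 0.2043, 0.1604]
contact_force: [-0.8, -0.2, 4.1]
```

View pics/c7.png

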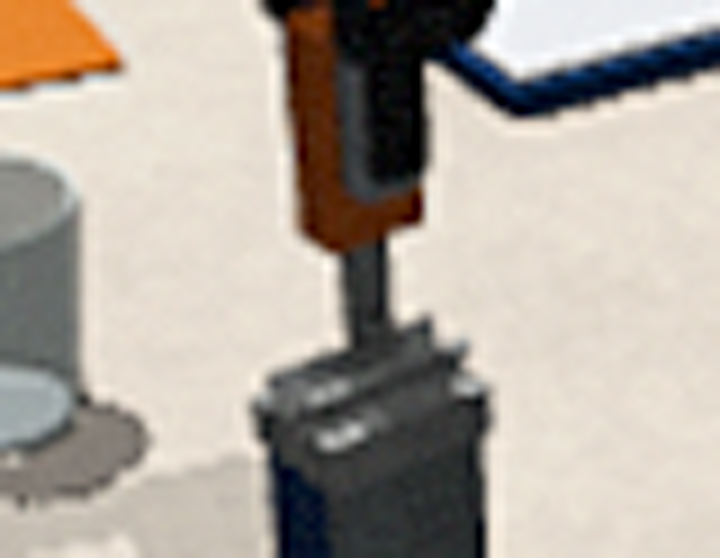

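The blade is well into the gap (enters the lips at crop (368,345)) and Fz has gone from -1.1 to +4.1 N. I'll hold and average a few readings.

```bash
for i in 1 2 3 4 5; do python3 -m crank '[{"dx":0,"dy":0,"dz":0,"rx":0,"ry":0,"rz":0,"fingers":0}]'|grep -E "pos|force"|tr '\n' ' ';echo; done; python3 d.py 0.5362 0.2033 0.2 24.9
```

```text
tool_pos: [0.5372, 0.2043, 0.1603] contact_force: [-1.3, -0.4, 5.5] 
tool_pos: [0.5373, 0.2042, 0.1603] contact_force: [-0.5, -0.1, 5.7] 
tool_pos: [0.5373, 0.2043, 0.1603] contact_force: [-1.0, 0.5, 5.4] 
tool_pos: [0.5372, 0.2043, 0.1603] contact_force: [-0.5, -0.4, 4.5] 
tool_pos: [0.5372, 0.2043, 0.1603] contact_force: [-0.6, -0.5, 4.9] 
t 12.4 pos [0.5372 0.2043 0.1603] F [-0.65 -0.54  4.95] M [-0.024  0.157 -0.055] gap 0.0153
shift now-frame [-0.0012  0.0005 -0.0397] target-frame [-0.0013  0.0005 -0.0397] rotvec [ 0.0004 -0.0017  0.0002] j [ 0.21  0.27  1.62 -0.    1.25  1.35]
```

Run:
```python
from station import env
import numpy as np
from h import *
a=load("side6.npz")["pixels"].astype(int);f=env.grab_frame("side");b=f["pixels"].astype(int)
# plates/base/glass unchanged between before insertion and now
for n,(x0,x1,y0,y1) in dict(cell=(262,290,172,200),base=(245,312,200,226),beaker=(216,246,145,184),jar=(366,398,185,224),dish=(388,440,244,282)).items():
    print(n,np.abs(a-b)[y0:y1,x0:x1].mean().round(2),end="; ")
s=env.get_state();print(s["contact_force"],s["tool_pos"],s["time_s"])
print(env.job_done())
```

```text
cell 2.78; base 4.43; beaker 1.61; jar 1.64; dish 1.53; [-1.29026803  0.28412791  5.45302247] [0.53722391 0.20425333 0.1603398 ] 12.45
the job is handed in; nothing more can be done
None
```

The gauge is out of its stand and snug in the measuring cell. I handed the job in at about 12.5 s, with the handle still gripped at about 70 N.

- **Route:** I lifted the gauge straight up out of the stand, turned it to the cell's 24.9° yaw and centred it over the lips. I then lowered it in 2 mm steps until the downward push met resistance.
- **Depth and force:** the blade moved freely to about 37 mm below the throat. It is held at about 40 mm, which suggests a gap of about 4.2 mm. The push held steady at about 6 N in five readings, with 1 N or less of sideways force.
- **Plates and glassware:** the plates' lips are at the same pixels before and after insertion. The beaker, jar and dish areas changed only at a low, uniform level, probably camera noise. The cell and base areas changed somewhat more, which I put down to the gripper's moving shadow without checking further.
- **Disagreements:** the two cameras put the cell about 3 mm apart across the gap, and I used the middle. The arm gave about 1 mm sideways under the push. I did not measure the gap directly or check separately for the handle slipping in the grip.

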